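Lift a salvaged main board onto the bench scale with a spatula

TASK

Weigh the salvaged main board: take the wide steel spatula, slide its blade under the square circuit board that stands on four posts, lift the board off the bench and lower it upright onto the middle of the scale's platform. Then draw the blade out from under it and lay the spatula flat on the bench, clear of the board and the scale. Keep the gripper's fingers off the board and do not tip it.

Things in the scene. Friction and masses are not known exactly. Their poses are not given: they have to be found in the camera images.
- lifter: Spatula, 0.22 kg. Dark steel blade 100 long, 64 wide, 3 thick (mm); black handle 110 long, 20 wide, 36 high. Origin: centre of the blade's underside. +x leads out of the front edge (50 mm ahead) and at first roughly away from the robot; z up. Handle 64 to 174 mm behind the origin, underside level with the blade's. Grip 100 mm behind, 24 mm up, across the width, firmly (30 N or more).
- board: Loose square green circuit board 110 x 110 x 3 mm, 0.15 kg, balanced, on four brass posts 18 mm high, 8 mm thick, 48 mm from the centre in x and y: 88 mm clear between posts, open from all sides, flat underside 18 mm above the posts' feet. Parts on top: to 37 mm. Origin: under the centre, at the feet; x, y along the edges, z up; +x at first within 0.25 rad of world +x (away from the robot).
- scale: Fixed bench scale: bare-steel platform 200 x 200 mm, flat rigid top 45 mm above the bench, grey housing; a lower display console (27 mm high) reaches to 142 mm from the centre on its +x side, away from the robot. Origin: on the bench under the platform's centre; z up. It stands on one side of the spatula, left or right, and the board on the other.
Not all that is in view belongs to the job. Several things look just like the lifter: the one meant starts farthest from the robot's base.

How it is judged:
By the outcome, as a careful person would: the job done as asked, in the order asked, and still so for the second after the job is handed in, with the robot touching nothing.
It also fails if it takes over 72 s, if anything falls off the work surface, if the arm or the gripper's body presses on something with over 40 N, if the wrist force passes 120 N, or if a joint passes its speed limit or range.

ROBOT

A 6-joint arm with a two-finger parallel gripper is mounted at the origin on the work surface. World frame = base frame: x ahead of the robot, y to its left, z up, the work surface at z = 0. Lengths are in mm, angles in rad, forces in N, time in s.
With the tool pointing down it reaches from about 350 to 775 mm from the base axis. Payload 7.3 kg.
Tool frame: the origin (TCP) lies midway between the tips of the shut fingers; the grasp point (between the pads) lies 19 mm behind it; z points along the fingers, y is the line along which they close (so a half turn about z gives the same grasp; the last joint's range is limited). The gripper opens to 92 mm and grips with 3 to 60 N. Pads are 19 mm wide; open, the fingers measure 130 mm over their backs; the gripper's body (75 mm by 190 mm) begins 47 mm behind the grasp point.
Start: joints at [1.005, 0.342, 1.524, -0, 1.275, -0.146], TCP at [213.967, 479.441, 226.741] pointing down, gripper open.
Joint ranges: [-2.53, 2.53], [-0.77, 2.02], [0.04, 2.7], [-1, 4.14], [0.28, 2.66], [-3.11, 3.11]. Speed limits (rad/s): [2.57, 2.57, 3.14, 3.14, 3.14, 3.14].

INTERFACE

Orientations are given as [roll, pitch, yaw] about the fixed x, y, z axes, in that order (R = Rz(yaw) Ry(pitch) Rx(roll)).
In Python, from plant import readout, vision, order, models gives the robot as it stands. The module is installed in compiled form; this text tells all that it offers.
- The arm moves only by the tool step_arm, never from a script. Its argument "series" is text: rows parted by semicolons, each of 7 numbers parted by spaces: the gripper's target within -1 to 1 (shut at 1, half-way at 0, fully open at -1), then the shift along the tool's x, y, z each as a share of 80 mm, from -1 to 1, then the turn, a rotation vector about the tool's x, y, z each as a share of 2 pi rad, from -1 to 1. In form: jaw x y z ax ay az; .... A call has 1 to 20 rows; each row is the pose to reach, as a shift and turn from the pose commanded when the call began, along the tool's axes at that moment, turning the shorter way round; what a row does not reach only later rows make up. A row lasts 1/10 s, in which the tool goes at most 50 mm and 8.59 degrees, less where a joint would pass 70% of its speed; a pose out of reach is approached as far as the arm can. A call with a number of a shift or a turn outside -1 to 1 is refused whole. A call with a gripper value outside its range is refused whole. The fingers move at their own pace and stop on an object; the grip force is fixed at half the most. Time passes only in rows, so rows that repeat a pose let the fingers close. It gives the time, the measured TCP pose, the force, the opening and the grip force at its end, in the units of the state.
- readout.get_obs(): the state, without advancing time (a new reading comes with each control period).
- vision.capture(name): name is "scene" or "top" or "wrist"; returns a dict with "frame" (420x560x3 uint8, red, green, blue), "depth" (420x560 float32, mm along the optical axis (not along the pixel's ray), 0 where there is no reading), "fovy" (degrees; the focal length in pixels is half the picture's height over the tangent of half this angle, whatever the lens; pixels are square), "cx", "cy" (the principal point, pixels), "k1" (the pictures are not rectified: a ray, as slopes to the right and down, at radius r is drawn at 1 + k1 r^2 times it, then the intrinsics apply), "rvec" (rotation vector, rad) and "tvec" (3), from world to camera coordinates, as OpenCV has them; the wrist camera has in their place "mount" (4x4, takes a point from camera to tool coordinates, whose origin is the TCP and whose axes are the flange's). Camera axes: x right, y down, z forward; pixel columns grow to the right and rows downward; lengths in mm; the calibration is good to about 2 mm. A picture is of the moment at which its call begins: read the wrist's pose just before it.
- order.close_job(): hands the job in; it is judged then, once.
Trained networks look in a picture, given as the dict that the camera call returned (one of the last four; its "shot" number tells which), for a name from the list of things; names that differ only in an ending like _2 or _b are one class to them, and where a whole thing is asked for, a point or a joint stands for the part that bears it (a point fixed in the world has none). Each returns a list of dicts, best first, with "p" (0 to 1); they miss things now and then, are a little off and sometimes report something else, mostly with a low value. They report only what shows in the picture. A call takes as long as a camera call. They do not tell look-alikes from the thing itself.
- models.look_for(picture, thing): "position" ([column, row] in pixels, amid what is visible of it).
- models.pinpoint(picture, thing): "position" ([column, row] in pixels: a listed point, or the origin of a listed thing).
The state is a dict: "time": time; "joint_positions": joint angles; "dq": joint speeds; "tau": joint torques, N m; "tool_pos": TCP position; "tcp_rot": TCP orientation; "contact_force": force on the tool from outside, world axes, zero at the start; "moment": the same for the moment, N m; "grip_width": finger opening in mm; "finger_force": force on a finger pad.
Only numpy, scipy, OpenCV 4.12 (cv2) and the standard library are available. Lean on these libraries where they do the work, as an engineer would, in place of code of your own. Each camera call takes 0.05 s, during which the arm holds its last target. There are 200 camera calls.

## Working session

There is one attempt and no reset: what is moved stays moved. The work goes in short steps, Python scripts to look and compute and a tool call to move; the robot and the scene stay as the last step left them, time stands still between calls to the robot, and variables do not carry over. Pictures are saved under pics/ and viewed, at most 10 in all, crops included, and the job is handed in when it is done.

Besides the shell and the picture viewer there is one more tool, called after "Emit:" as a command line: name --argument value ..., lists and objects as JSON in quotes. step_arm: Moves the arm, as the interface text tells. Shift numbers are shares of 80 mm and turn numbers shares of 2 pi rad, none past 1 either way. Its arguments: {"type":"object","properties":{"series":{"type":"string"}},"required":["series"]}

```bash
mkdir -p pics
cat > h.py <<'E'
import numpy as np, cv2
from plant import readout, vision, order, models
from scipy.spatial.transform import Rotation as R
def cap(n):
    o=readout.get_obs(); c=vision.capture(n); c=dict(c) if not isinstance(c,dict) else c
    H=c["frame"].shape[0]; f=H/2/np.tan(np.radians(c["fovy"])/2)
    if "rvec" in c:
        Rm=cv2.Rodrigues(np.array(c["rvec"],float))[0]; t=np.array(c["tvec"],float).ravel()
        Rc=Rm.T; p=-Rm.T@t
    else:
        M=np.array(c["mount"]); Rt=R.from_euler('xyz',o["tcp_rot"]).as_matrix()
        Rc=Rt@M[:3,:3]; p=Rt@M[:3,3]+np.array(o["tool_pos"])
    return c,(f,c["cx"],c["cy"],c["k1"],Rc,p)
def ray(cam,uv):
    f,cx,cy,k,Rc,p=cam; uv=np.atleast_2d(np.array(uv,float))
    d=np.stack([(uv[:,0]-cx)/f,(uv[:,1]-cy)/f],1); s=d.copy()
    for _ in range(20): s=d/(1+k*(s**2).sum(1,keepdims=True))
    return np.c_[s,np.ones(len(s))]
def onz(cam,uv,z):
    r=ray(cam,uv)@cam[4].T; return cam[5]+r*((z-cam[5][2])/r[:,2])[:,None]
def cloud(c,cam):
    h,w=c["depth"].shape; u,v=np.meshgrid(np.arange(w),np.arange(h))
    r=ray(cam,np.c_[u.ravel(),v.ravel()])*c["depth"].reshape(-1,1)
    return (r@cam[4].T+cam[5]).reshape(h,w,3)
def proj(cam,P):
    f,cx,cy,k,Rc,p=cam; q=(np.atleast_2d(P)-p)@Rc; s=q[:,:2]/q[:,2:]
    s=s*(1+k*(s**2).sum(1,keepdims=True)); return s*f+[cx,cy]
def save(n,im,s=1): cv2.imwrite("pics/"+n,cv2.resize(im[:,:,::-1],None,fx=s,fy=s,interpolation=cv2.INTER_CUBIC))
E
python3 - <<'E'
from h import *
ims=[]
for n in("top","scene"):
    c,cam=cap(n); save(n+"1.png",c["frame"],1.4); X=cloud(c,cam); np.savez(n+".npz",X=X,f=c["frame"]); 
    print(n,cam[0],cam[5].round(),c["k1"])
    for t in("lifter","board","scale"):
        for r in models.pinpoint(c,t)[:6]:
            u=r["position"]; print(t,np.round(u),round(r["p"],2),onz(cam,u,0)[0].round(), X[int(u[1]),int(u[0])].round())
print(readout.get_obs())
E
```

```text
top 379.8468012596805 [328.   4. 963.] 0.014740353376665637
lifter [143. 311.] 0.97 [171. 326.   0.] [173. 327.   4.]
lifter [290. 153.] 0.76 [573. -35.   0.] [575. -33.   4.]
board [379. 139.] 0.67 [ 612. -264.    0.] [ 603. -253.   33.]
scale [182. 119.] 0.71 [659. 249.   0.] [644. 237.  44.]
scene 387.54360274367053 [1064.  372.  806.] -0.020367909617596797
lifter [237. 244.] 0.91 [565. -38.   0.] [565. -39.   2.]
lifter [411. 197.] 0.62 [174. 319.   0.] [176. 319.   2.]
board [160. 226.] 0.93 [ 609. -260.    0.] [ 623. -241.   27.]
scale [322. 322.] 0.96 [660. 253.   0.] [684. 259.  47.]
{'time': 0.4, 'joint_positions': array([ 1.00498899e+00,  3.42130121e-01,  1.52421146e+00, -5.50794902e-07,
        1.27539536e+00, -1.45984906e-01]), 'dq': array([ 0.00103152, -0.00145085, -0.00123429,  0.00073939,  0.00070721,
        0.0011052 ]), 'tau': array([-5.39441116e-04, -4.30714846e+01, -2.44196087e+01,  7.18376948e-02,
        5.01711317e-02, -7.52133451e-05]), 'tool_pos': array([213.94474731, 479.39522553, 226.63395577]), 'tcp_rot': array([-3.14144983e+00, -2.04671796e-05,  2.72177038e+00]), 'contact_force': array([ 0.53570018, -0.1345436 , -0.56657985]), 'moment': array([ 0.02634188, -0.01571151,  0.00477393]), 'finger_force': 0.0, 'grip_width': 92.00771458479683}
```

View pics/top1.png

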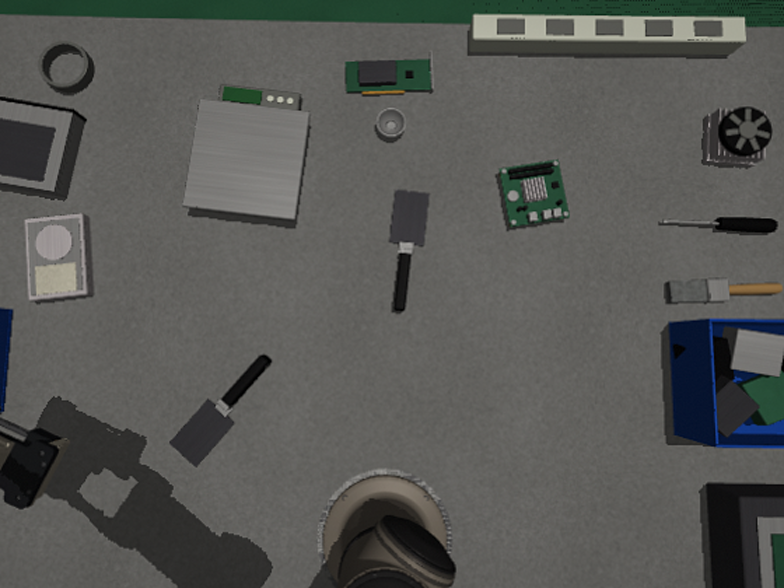

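View pics/scene1.png

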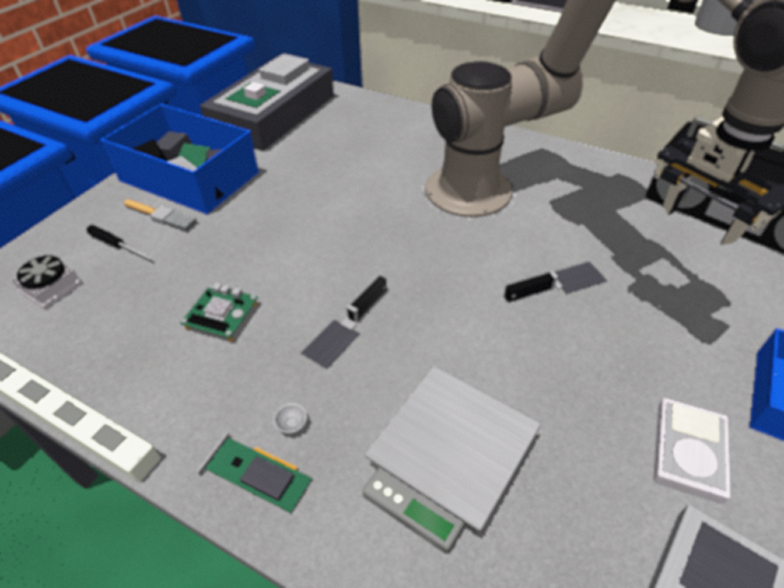

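The top view shows two look-alike spatulas. One has its blade at about (290,153) in the raw frame (world 573,-34), the other at (143,311) (world 172,326). The first is 574 mm from the base and the second 370 mm, so the first is the one meant. The board is at (379,139), right of it, and the scale at (177,115), left of it. I'll confirm in a crop and measure the poses.

Run:
```python
from h import *
for n in("top","scene"):
    d=np.load(n+".npz"); X=d["X"]; im=d["f"]; hsv=cv2.cvtColor(im,cv2.COLOR_RGB2HSV)
    def reg(x0,x1,y0,y1,z0,z1): return (X[...,0]>x0)&(X[...,0]<x1)&(X[...,1]>y0)&(X[...,1]<y1)&(X[...,2]>z0)&(X[...,2]<z1)
    bench=X[reg(350,480,-200,150,-20,20)]; print(n,"bench z",np.median(bench[:,2]).round(1))
    def rect(m,l):
        r=cv2.minAreaRect(X[m][:,:2].astype(np.float32)); print(l,m.sum(),np.round(r[0],1),np.round(r[1],1),round(r[2],2),"z",np.median(X[m][:,2]).round(1),"mean",X[m].mean(0).round(1))
    h=reg(380,560,-110,60,26,45); rect(h,"handletop")
    P=X[h][:,:2]; v=np.linalg.svd(P-P.mean(0))[2][0]; print(" yaw",np.arctan2(v[1]*np.sign(v[0]),abs(v[0])).round(4))
    b=reg(500,650,-120,60,-6,10)&(hsv[...,2]<(np.median(hsv[...,2][reg(350,480,-200,150,-20,20)])*0.8))
    b=cv2.morphologyEx(b.astype(np.uint8),cv2.MORPH_OPEN,np.ones((5,5)))>0
    rect(b,"blade"); P=X[b][:,:2]; v=np.linalg.svd(P-P.mean(0))[2][0]; print(" yaw",np.arctan2(v[1]*np.sign(v[0]),abs(v[0])).round(4))
    g=reg(520,700,-350,-160,15,50); rect(g,"board")
    g=reg(520,700,-350,-160,16,26)&(hsv[...,0]>45)&(hsv[...,0]<95)&(hsv[...,1]>80); rect(g,"boardgreen")
    s=reg(500,800,100,380,40,50); rect(s,"scale")
t=np.load("top.npz")["f"]; s=np.load("scene.npz")["f"]
save("crop1.png",np.hstack([t[120:230,245:325],t[230:340,110:200],s[165:275,200:290]]),2.9)
```

```text
top bench z -0.3
handletop 356 [449.8 -27.3] [ 20.3 108.7] 84.28 z 35.1 mean [449.8 -27.1  35.2]
 yaw -0.1046
blade 912 [567.  -37.2] [65.8 99.4] 84.2 z 2.7 mean [567.5 -38.    2.6]
 yaw -0.1148
board 1805 [ 612.  -265.3] [111.3 110.3] 10.53 z 22.2 mean [ 610.2 -264.    24.5]
boardgreen 922 [ 611.2 -264.7] [109.6 109.3] 9.86 z 20.6 mean [ 607.  -264.1   20.6]
scale 6197 [660.6 253.7] [199.6 200.1] 84.0 z 44.7 mean [658.4 253.4  44.7]
scene bench z 0.8
handletop 279 [452.4 -24.7] [ 22.7 108.9] 82.94 z 36.0 mean [457.2 -24.2  35.1]
 yaw -0.1158
blade 725 [567.8 -37.8] [ 65.8 102.8] 84.01 z 3.6 mean [570.5 -37.1   3.5]
 yaw -0.0835
board 1230 [ 612.1 -263. ] [110.4 112.4] 9.74 z 24.9 mean [ 615.7 -258.5   27. ]
boardgreen 458 [ 612.7 -263.2] [109.9 110.3] 11.23 z 22.4 mean [ 613.9 -258.1   22.3]
scale 7928 [661.3 253.1] [201.6 201.5] 83.89 z 46.6 mean [670.2 258.   46.5]
```

View pics/crop1.png

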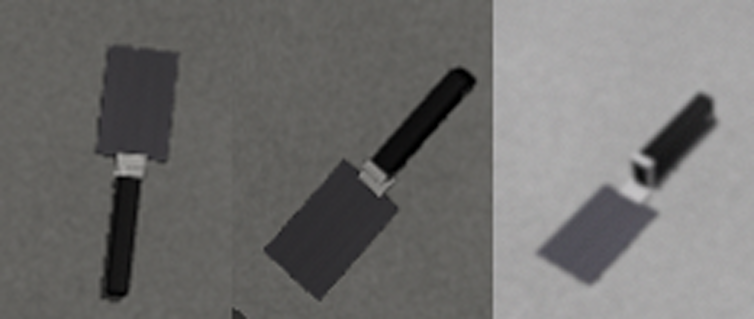

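The left crop shows a dark blade with a steel neck and black handle, pointing away from the robot, with its blade near (290,153) in the raw frame. At 574 mm from the base it is the far one, so it is the lifter. The middle crop is the look-alike at (143,311), 370 mm away. I'll move over to the far one.

Emit:
step_arm --series "-1 -0.305 -0.25 0 0 0 0;-1 -0.61 -0.5 0 0 0 0;-1 -0.915 -0.75 0 0 0 0"

```text
time: 0.7
tool_pos: [256.6, 393.9, 226.7]
tcp_rot: [3.142, 0.0, 2.723]
contact_force: [0.3, -0.2, 0.8]
grip_width: 91.8
finger_force: 0.0
```

Emit:
step_arm --series "-1 -0.305 -0.25 0 0 0 0;-1 -0.61 -0.5 0 0 0 0;-1 -0.915 -0.75 0 0 0 0"

```text
time: 1.0
tool_pos: [299.1, 309.0, 226.8]
tcp_rot: [3.141, 0.0, 2.722]
contact_force: [0.4, -0.1, -0.4]
grip_width: 91.9
finger_force: 0.0
```

Emit:
step_arm --series "-1 -0.305 -0.25 0 0 0 0;-1 -0.61 -0.5 0 0 0 0;-1 -0.915 -0.75 0 0 0 0"

```text
time: 1.3
tool_pos: [341.6, 224.4, 226.9]
tcp_rot: [3.141, 0.0, 2.722]
contact_force: [0.7, 0.1, -0.8]
grip_width: 91.9
finger_force: 0.0
```

Emit:
step_arm --series "-1 -0.305 -0.25 0 0 0 0;-1 -0.61 -0.5 0 0 0 0;-1 -0.915 -0.75 0 0 0 0"

```text
time: 1.6
tool_pos: [384.0, 139.7, 226.9]
tcp_rot: [3.141, 0.0, 2.722]
contact_force: [0.4, -0.6, 0.9]
grip_width: 91.8
finger_force: 0.0
```

Emit:
step_arm --series "-1 -0.305 -0.25 0 0 0 0;-1 -0.61 -0.5 0 0 0 0;-1 -0.915 -0.75 0 0 0 0"

```text
time: 1.9
tool_pos: [426.4, 55.0, 226.9]
tcp_rot: [3.141, 0.0, 2.722]
contact_force: [0.6, -0.6, 0.2]
grip_width: 91.9
finger_force: 0.0
```

Emit:
step_arm --series "-1 -0.305 -0.25 0 0 0 -0.017;-1 -0.61 -0.5 0 0 0 -0.034;-1 -0.915 -0.75 0 0 0 -0.051;-1 -0.915 -0.75 0 0 0 -0.051;-1 -0.915 -0.75 0 0 0 -0.051"

```text
time: 2.4
tool_pos: [468.1, -28.5, 226.5]
tcp_rot: [3.141, -0.001, 3.039]
contact_force: [0.2, 0.7, -0.2]
grip_width: 91.8
finger_force: 0.0
```

Sequential calls in one block work, so I'll measure the lifter from the wrist camera.

Run:
```python
from h import *
c,cam=cap("wrist"); X=cloud(c,cam); im=c["frame"]
cv=im.copy(); save("w1.png",cv,1.2)
def fit(m,l):
    P=X[m][:,:2]; r=cv2.minAreaRect(P.astype(np.float32)); v=np.linalg.svd(P-P.mean(0),full_matrices=False)[2][0]
    print(l,m.sum(),np.round(r[0],1),np.round(r[1],1),round(r[2],2),"yaw",np.arctan2(v[1]*np.sign(v[0]),abs(v[0])).round(4),np.median(X[m][:,2]).round(1))
A=(c["depth"]>0)&(abs(X[...,1]+28)<70)&(X[...,0]>350)&(X[...,0]<660)
fit(A&(X[...,2]>28)&(X[...,2]<42),"handle")
g=cv2.cvtColor(im,cv2.COLOR_RGB2GRAY); b=A&(X[...,2]<12)&(X[...,0]>505)
print(np.percentile(g[b],[5,25,50,75,95]) if b.any() else 0, np.median(X[A&(X[...,2]<12)][:,2]))
if b.any(): fit(cv2.morphologyEx((b&(X[...,2]>1.2)).astype(np.uint8),cv2.MORPH_OPEN,np.ones((5,5)))>0,"blade")
```

```text
handle 1526 [448.2 -26.9] [ 19.8 107.9] 84.55 yaw -0.1033 34.9
[109. 114. 173. 178. 185.] -0.6821361490091533
blade 1200 [555.5 -38.5] [61.2 86.3] 84.77 yaw -0.1799 2.3
```

View pics/w1.png

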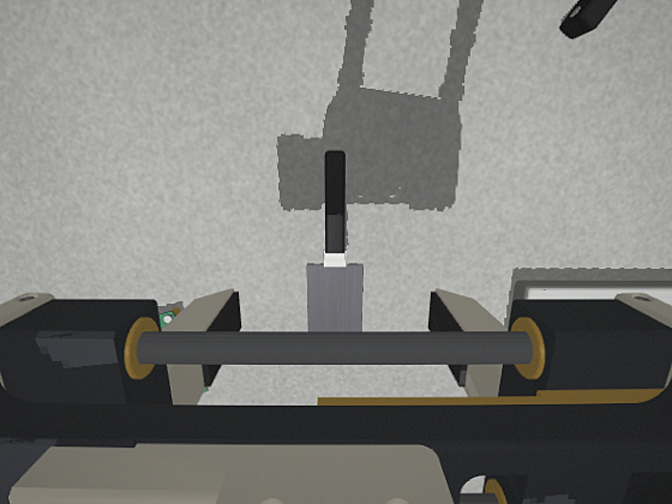

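The wrist view shows the handle centred between the open fingers, at about (336,200), and the pose agrees with the top view. I'll descend and grip.

Emit:
step_arm --series "-1 0 0 0.3 0 0 0;-1 0 0 0.6 0 0 0;-1 0 0 0.92 0 0 0"

```text
time: 2.75
tool_pos: [468.0, -27.0, 152.8]
tcp_rot: [3.141, 0.001, 3.043]
contact_force: [-0.1, -0.6, -0.6]
grip_width: 91.8
finger_force: 0.0
```

Emit:
step_arm --series "-1 0 0 0.3 0 0 0;-1 0 0 0.6 0 0 0;-1 0 0 0.92 0 0 0"

```text
time: 3.05
tool_pos: [468.0, -27.0, 79.1]
tcp_rot: [3.141, 0.001, 3.043]
contact_force: [-0.6, 0.0, -0.2]
grip_width: 91.8
finger_force: 0.0
```

Emit:
step_arm --series "-1 0 0 0.25 0 0 0;-1 0 0 0.5 0 0 0;-1 0 0 0.7 0 0 0;-1 0 0 0.83 0 0 0;-1 0 0 0.92 0 0 0;-1 0 0 0.92 0 0 0;-1 0 0 0.92 0 0 0"

```text
time: 3.75
tool_pos: [468.6, -28.1, 6.4]
tcp_rot: [3.142, 0.001, 3.042]
contact_force: [0.1, -0.5, -0.2]
grip_width: 91.9
finger_force: 0.0
```

Emit:
step_arm --series "1 0 0 0 0 0 0;1 0 0 0 0 0 0;1 0 0 0 0 0 0;1 0 0 0 0 0 0;1 0 0 0 0 0 0;1 0 0 0 0 0 0;1 0 0 0 0 0 0;1 0 0 0 0 0 0"

```text
time: 4.55
tool_pos: [468.3, -28.3, 5.9]
tcp_rot: [3.141, -0.0, 3.042]
contact_force: [-0.7, -0.4, -0.3]
grip_width: 32.3
finger_force: 0.0
```

Emit:
step_arm --series "1 0 0 0 0 0 0;1 0 0 0 0 0 0;1 0 0 0 0 0 0;1 0 0 0 0 0 0;1 0 0 0 0 0 0;1 0 0 0 0 0 0"

```text
time: 5.15
tool_pos: [468.3, -28.3, 5.9]
tcp_rot: [3.141, -0.0, 3.042]
contact_force: [0.2, -1.0, -0.0]
grip_width: 20.3
finger_force: 30.0
```

Emit:
step_arm --series "1 0 0 -0.05 0 0 0;1 0 0 -0.15 0 0 0;1 0 0 -0.3 0 0 0;1 0 0 -0.45 0 0 0;1 0 0 -0.55 0 0 0;1 0 0 -0.6 0 0 0;1 0 0 -0.6 0 0 0;1 0 0 -0.6 0 0 0"

```text
time: 5.95
tool_pos: [468.1, -28.2, 53.7]
tcp_rot: [3.141, -0.0, 3.042]
contact_force: [0.4, 0.6, -2.1]
grip_width: 19.7
finger_force: 30.0
```

```bash
cat > lift.py <<'E'
from h import *
# lifter pose in tool frame, seen by top/scene: blade plane fit + expected origin
def report():
    o=readout.get_obs(); Rt=R.from_euler('xyz',o["tcp_rot"]).as_matrix(); T=np.array(o["tool_pos"])
    print("tcp",T.round(1),np.round(o["tcp_rot"],3),"F",np.round(o["contact_force"],1),"M",np.round(o["moment"],2),"w",round(o["grip_width"],1),"ff",round(o["finger_force"],1),"t",round(o["time"],2))
    for n in("top","scene"):
        c,cam=cap(n); X=cloud(c,cam); np.savez(n+".npz",X=X,f=c["frame"]); L=(X-T)@Rt  # tool coords: -x ahead, z down
        a=-L[...,0]; m=(c["depth"]>0)&(a>52)&(a<148)&(abs(L[...,1])<30)&(abs(L[...,2])<25)
        P=np.c_[a[m],L[m][:,1],-L[m][:,2]]
        if len(P)<80: print(n,"few",len(P)); continue
        A=np.c_[P[:,0]-100,P[:,1],np.ones(len(P))]; w=np.ones(len(P),bool)
        for _ in range(4):
            s=np.linalg.lstsq(A[w],P[w,2],rcond=None)[0]; w=abs(A@s-P[:,2])<3
        r=np.array(P[w][:,:2],np.float32); q=cv2.minAreaRect(r)
        print(n,len(P),w.sum(),"slope ahead,side",s[:2].round(4),"top height over TCP",s[2].round(1),"world",(T[2]+s[2]).round(1))
        m=(c["depth"]>0)&(a>40)&(a<170)&(abs(L[...,1])<50)&(abs(-L[...,2]-s[2]-s[0]*(a-100))<4); m=cv2.morphologyEx(m.astype(np.uint8),cv2.MORPH_OPEN,np.ones((3,3)))>0
        q=cv2.minAreaRect(np.c_[a[m],L[m][:,1]].astype(np.float32)); print("   blade rect ahead/side",np.round(q[0],1),np.round(q[1],1),round(q[2],1))
if __name__=="__main__": report()
E
python3 lift.py
```

```text
tcp [468.1 -28.2  53.7] [ 3.141 -0.     3.042] F [ 0.4  0.6 -2.1] M [0.01 0.12 0.05] w 19.7 ff 30.0 t 5.95
top few 2
scene 689 669 slope ahead,side [-0.0016 -0.003 ] top height over TCP -2.4 world 51.3
   blade rect ahead/side [96.   0.6] [ 65.6 112. ] 89.7
```

Emit:
step_arm --series "1 0.15 0 0 0 0 0;1 0.35 0 0 0 0 0;1 0.55 0 0 0 0 0;1 0.62 0 0 0 0 0;1 0.62 -0.15 0 0 0 0;1 0.62 -0.4 0 0 0 0;1 0.62 -0.64 0 0 0 0;1 0.62 -0.88 0 0 0 0"

```text
time: 6.85
tool_pos: [412.9, -95.3, 54.0]
tcp_rot: [-3.141, 0.001, 3.042]
contact_force: [0.1, -0.2, -2.1]
grip_width: 19.9
finger_force: 30.0
```

Emit:
step_arm --series "1 0 -0.25 0 0 0 0;1 0 -0.5 0 0 0 0;1 0 -0.75 0 0 0 0;1 0 -0.88 0 0 0 0"

```text
time: 7.25
tool_pos: [405.7, -166.0, 53.9]
tcp_rot: [-3.141, 0.001, 3.041]
contact_force: [0.3, -0.6, -2.6]
grip_width: 19.9
finger_force: 30.0
```

Emit:
step_arm --series "1 0 -0.25 0 0 0 0;1 0 -0.5 0 0 0 0;1 0 -0.75 0 0 0 0;1 0 -0.88 0 0 0 0"

```text
time: 7.65
tool_pos: [398.3, -235.4, 53.9]
tcp_rot: [-3.141, 0.001, 3.041]
contact_force: [-0.3, 1.3, -2.1]
grip_width: 19.6
finger_force: 30.0
```

Emit:
step_arm --series "1 0 -0.25 0 0 0 -0.01;1 0 -0.5 0 0 0 -0.02;1 0 -0.7 0 0 0 -0.03;1 0 -0.84 0 0 0 -0.04;1 0 -0.88 0 0 0 -0.0442;1 0 -0.88 0 0 0 -0.0442;1 0 -0.88 0 0 0 -0.0442"

```text
time: 8.35
tool_pos: [391.0, -303.3, 53.7]
tcp_rot: [3.141, -0.0, -2.964]
contact_force: [-0.7, -0.3, -2.1]
grip_width: 19.6
finger_force: 30.0
```

```bash
cat > bd.py <<'E'
from h import *
def board(z0,x,y,save_=False):
    for n in("top","scene"):
        d=np.load(n+".npz"); X=d["X"]; im=d["f"]; hsv=cv2.cvtColor(im,cv2.COLOR_RGB2HSV)
        g=(abs(X[...,0]-x)<100)&(abs(X[...,1]-y)<100)&(X[...,2]>z0+15)&(X[...,2]<z0+27)&(hsv[...,0]>45)&(hsv[...,0]<95)&(hsv[...,1]>80)
        if g.sum()<50: print(n,"none"); continue
        P=X[g]; r=cv2.minAreaRect(P[:,:2].astype(np.float32)); A=np.c_[P[:,:2]-r[0],np.ones(len(P))]; s=np.linalg.lstsq(A,P[:,2],rcond=None)[0]
        print(n,g.sum(),"board",np.round(r[0],1),np.round(r[1],1),round(r[2],1),"slopes",s.round(3))
E
python3 - <<'E'
import lift,bd; lift.report(); bd.board(0,612,-264)
E
```

```text
tcp [ 391.  -303.3   53.7] [ 3.141 -0.    -2.964] F [-0.7 -0.3 -2.1] M [0.09 0.09 0.04] w 19.6 ff 30.0 t 8.35
top 957 892 slope ahead,side [-0.0016  0.0023] top height over TCP -3.3 world 50.4
   blade rect ahead/side [96.3 -1.2] [108.3  64.7] 0.2
scene 467 451 slope ahead,side [-0.0028 -0.0013] top height over TCP -1.9 world 51.8
   blade rect ahead/side [97.6  1.7] [ 64. 112.] 89.0
top 920 board [ 611.4 -265.1] [109.3 109.6] 10.1 slopes [3.0000e-03 1.0000e-03 2.0579e+01]
scene 474 board [ 614.  -263.5] [107.2 110.9] 11.8 slopes [1.8000e-02 4.0000e-03 2.2383e+01]
```

Emit:
step_arm --series "1 0 0 0.15 0 0 0;1 0 0 0.3 0 0 0;1 0 0 0.42 0 0 0;1 0 0 0.49 0 0 0;1 0 0 0.51 0 0 0;1 0 0 0.51 0 0 0;1 0 0 0.51 0 0 0"

```text
time: 9.15
tool_pos: [391.2, -303.8, 13.3]
tcp_rot: [-3.141, 0.0, -2.963]
contact_force: [0.1, -0.0, -1.5]
grip_width: 19.8
finger_force: 30.0
```

Emit:
step_arm --series "1 -0.05 0 0 0 0 0;1 -0.12 0 0 0 0 0;1 -0.2 0 0 0 0 0;1 -0.29 0 0 0 0 0;1 -0.38 0 0 0 0 0;1 -0.47 0 0 0 0 0;1 -0.56 0 0 0 0 0;1 -0.65 0 0 0 0 0;1 -0.72 0 0 0 0 0;1 -0.76 0 0 0 0 0;1 -0.78 0 0 0 0 0;1 -0.78 0 0 0 0 0"

```text
time: 10.35
tool_pos: [452.5, -292.5, 13.1]
tcp_rot: [3.142, 0.0, -2.963]
contact_force: [-0.1, -0.3, -2.7]
grip_width: 19.9
finger_force: 30.0
```

Run:
```python
import lift,bd; lift.report(); bd.board(0,612,-264)
```

```text
tcp [ 452.5 -292.5   13.1] [ 3.142  0.    -2.963] F [-0.1 -0.3 -2.7] M [-0.02  0.1   0.  ] w 19.9 ff 30.0 t 10.35
top 759 344 slope ahead,side [0.1896 0.0074] top height over TCP 1.7 world 14.8
   blade rect ahead/side [108.1   4.7] [99.9 91.9] 76.8
scene 455 193 slope ahead,side [ 0.2287 -0.0265] top height over TCP 4.3 world 17.4
   blade rect ahead/side [86.5  0.5] [95.6 92.4] 4.1
top 907 board [ 611.1 -265. ] [109. 110.] 10.4 slopes [-0.0000e+00  4.0000e-03  2.0628e+01]
scene 475 board [ 614.3 -263.2] [109.3 111.2] 12.5 slopes [1.7000e-02 6.0000e-03 2.2513e+01]
```

Emit:
step_arm --series "1 -0.05 0 0 0 0 0;1 -0.12 0 0 0 0 0;1 -0.2 0 0 0 0 0;1 -0.29 0 0 0 0 0;1 -0.38 0 0 0 0 0;1 -0.47 0 0 0 0 0;1 -0.56 0 0 0 0 0;1 -0.65 0 0 0 0 0;1 -0.72 0 0 0 0 0;1 -0.76 0 0 0 0 0;1 -0.78 0 0 0 0 0;1 -0.78 0 0 0 0 0;1 -0.78 0 0 0 0 0"

```text
time: 11.75
tool_pos: [513.6, -281.5, 13.0]
tcp_rot: [3.141, -0.0, -2.963]
contact_force: [-0.7, 0.1, -1.7]
grip_width: 20.2
finger_force: 30.0
```

Run:
```python
import lift,bd; lift.report(); bd.board(0,612,-264)
```

```text
tcp [ 513.6 -281.5   13. ] [ 3.141 -0.    -2.963] F [-0.7  0.1 -1.7] M [0.03 0.08 0.01] w 20.2 ff 30.0 t 11.75
top 849 340 slope ahead,side [ 0.0934 -0.0389] top height over TCP 12.4 world 25.4
   blade rect ahead/side [97.8  4.3] [ 81.3 107.8] 83.6
scene 583 155 slope ahead,side [-0.0137 -0.0632] top height over TCP 16.4 world 29.5
   blade rect ahead/side [100.5   7.1] [92.6 67.3] 2.9
top 783 board [ 611.9 -264.8] [106.7 109.1] 10.6 slopes [-1.0000e-03  2.0000e-03  2.0588e+01]
scene 478 board [ 613.6 -263.4] [107.8 109.6] 11.1 slopes [1.6000e-02 6.0000e-03 2.2409e+01]
```

Emit:
step_arm --series "1 0 0 -0.05 0 0 0;1 0 0 -0.08 0 0 0;1 0 0 -0.1 0 0 0;1 0 0 -0.12 0 0 0;1 0 0 -0.14 0 0 0;1 0 0 -0.17 0 0 0;1 0 0 -0.2 0 0 0;1 0 0 -0.24 0 0 0;1 0 0 -0.28 0 0 0;1 0 0 -0.3 0 0 0;1 0 0 -0.3 0 0 0;1 0 0 -0.3 0 0 0"

```text
time: 13.05
tool_pos: [513.8, -281.4, 37.1]
tcp_rot: [3.141, 0.0, -2.963]
contact_force: [0.5, 0.2, -3.9]
grip_width: 19.8
finger_force: 30.0
```

Run:
```python
import lift,bd; from h import *; lift.report(); bd.board(16,612,-264)
t=np.load("top.npz")["f"]; s=np.load("scene.npz")["f"]
save("crop2.png",np.hstack([t[90:230,320:440],s[160:300,90:230]]),2.9)
```

```text
tcp [ 513.8 -281.4   37.1] [ 3.141  0.    -2.963] F [ 0.5  0.2 -3.9] M [-0.01  0.24  0.03] w 19.8 ff 30.0 t 13.05
top 891 348 slope ahead,side [ 0.0776 -0.0164] top height over TCP 5.2 world 42.3
   blade rect ahead/side [99.6  5.2] [ 81.  105.4] 80.8
scene 613 179 slope ahead,side [-0.0023 -0.0198] top height over TCP 9.7 world 46.7
   blade rect ahead/side [103.8  -1.4] [81.2 90.5] 89.3
top 807 board [ 612.6 -264.2] [105.5 109.4] 9.8 slopes [-1.7000e-02 -2.0000e-03  3.7309e+01]
scene 514 board [ 613.1 -262.2] [108.5 110.3] 11.6 slopes [-3.0000e-03  1.0000e-03  3.8832e+01]
```

View pics/crop2.png

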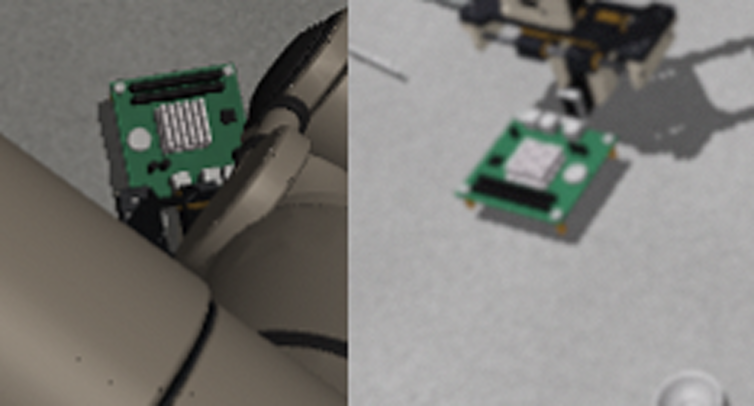

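Board is level on the blade in both views (the scene crop shows all of it clear of its shadow), and the wrist force rose by about 2 N. I'll raise it and then carry it to the scale.

Emit:
step_arm --series "1 0 0 -0.02 0 0 0;1 0 0 -0.06 0 0 0;1 0 0 -0.12 0 0 0;1 0 0 -0.2 0 0 0;1 0 0 -0.29 0 0 0;1 0 0 -0.38 0 0 0;1 0 0 -0.47 0 0 0;1 0 0 -0.56 0 0 0;1 0 0 -0.64 0 0 0;1 0 0 -0.7 0 0 0;1 0 0 -0.74 0 0 0;1 0 0 -0.75 0 0 0;1 0 0 -0.75 0 0 0"

```text
time: 14.45
tool_pos: [513.8, -281.4, 97.0]
tcp_rot: [3.141, -0.0, -2.963]
contact_force: [-0.0, -0.4, -3.2]
grip_width: 19.7
finger_force: 30.0
```

Emit:
step_arm --series "1 -0.005 0.02 0 0 0 0;1 -0.016 0.06 0 0 0 0;1 -0.032 0.12 0 0 0 0;1 -0.054 0.2 0 0 0 0;1 -0.081 0.3 0 0 0 0;1 -0.112 0.413 0 0 0 0;1 -0.144 0.531 0 0 0 0;1 -0.176 0.65 0 0 0 0;1 -0.208 0.768 0 0 0 0;1 -0.24 0.885 0 0 0 0;1 -0.256 0.944 0 0 0 0"

```text
time: 15.55
tool_pos: [520.7, -202.3, 97.1]
tcp_rot: [3.141, -0.0, -2.963]
contact_force: [-0.2, -1.1, -3.3]
grip_width: 20.0
finger_force: 30.0
```

Emit:
step_arm --series "1 -0.032 0.118 0 0 0 0;1 -0.064 0.236 0 0 0 0;1 -0.096 0.354 0 0 0 0;1 -0.128 0.472 0 0 0 0;1 -0.16 0.59 0 0 0 0;1 -0.192 0.708 0 0 0 0;1 -0.224 0.826 0 0 0 0;1 -0.256 0.944 0 0 0 0"

```text
time: 16.35
tool_pos: [527.4, -124.7, 97.1]
tcp_rot: [3.142, 0.0, -2.963]
contact_force: [-0.3, -0.1, -4.3]
grip_width: 19.6
finger_force: 30.0
```

Emit:
step_arm --series "1 -0.032 0.118 0 0 0 0;1 -0.064 0.236 0 0 0 0;1 -0.096 0.354 0 0 0 0;1 -0.128 0.472 0 0 0 0;1 -0.16 0.59 0 0 0 0;1 -0.192 0.708 0 0 0 0;1 -0.224 0.826 0 0 0 0;1 -0.24 0.89 0 0 0 0;1 -0.25 0.925 0 0 0 0;1 -0.256 0.944 0 0 0 0;1 -0.256 0.944 0 0 0 0"

```text
time: 17.45
tool_pos: [534.1, -47.6, 97.1]
tcp_rot: [-3.142, 0.0, -2.963]
contact_force: [1.0, 0.1, -3.9]
grip_width: 19.9
finger_force: 30.0
```

Run:
```python
import lift,bd; lift.report(); bd.board(76,632,-48)
```

```text
tcp [534.1 -47.6  97.1] [-3.142  0.    -2.963] F [ 1.   0.1 -3.9] M [-0.01  0.3  -0.02] w 19.9 ff 30.0 t 17.45
top few 9
scene 854 253 slope ahead,side [ 0.018  -0.0358] top height over TCP 9.2 world 106.3
   blade rect ahead/side [111.2  -2.1] [78.8 79.6] 0.9
top none
scene 758 board [633.9 -29.4] [109.1 108.6] 10.7 slopes [-3.0000e-03 -4.0000e-03  9.8867e+01]
```

Emit:
step_arm --series "1 -0.005 0.02 0 0 0 0;1 -0.016 0.06 0 0 0 0;1 -0.032 0.12 0 0 0 0;1 -0.054 0.2 0 0 0 0;1 -0.081 0.3 0 0 0 0;1 -0.112 0.413 0 0 0 0;1 -0.144 0.531 0 0 0 0;1 -0.176 0.65 0 0 0 0;1 -0.208 0.768 0 0 0 0;1 -0.24 0.885 0 0 0 0;1 -0.256 0.944 0 0 0 0"

```text
time: 18.65
tool_pos: [540.9, 31.5, 97.1]
tcp_rot: [3.141, 0.0, -2.962]
contact_force: [0.1, -0.5, -4.3]
grip_width: 19.7
finger_force: 30.0
```

Emit:
step_arm --series "1 -0.032 0.118 0 0 0 0;1 -0.064 0.236 0 0 0 0;1 -0.096 0.354 0 0 0 0;1 -0.128 0.472 0 0 0 0;1 -0.16 0.59 0 0 0 0;1 -0.192 0.708 0 0 0 0;1 -0.224 0.826 0 0 0 0;1 -0.256 0.944 0 0 0 0"

```text
time: 19.45
tool_pos: [547.7, 109.2, 97.1]
tcp_rot: [3.142, 0.0, -2.963]
contact_force: [-0.1, -0.1, -2.4]
grip_width: 20.0
finger_force: 30.0
```

Emit:
step_arm --series "1 -0.032 0.118 0 0 0 0;1 -0.064 0.236 0 0 0 0;1 -0.096 0.354 0 0 0 0;1 -0.128 0.472 0 0 0 0;1 -0.16 0.59 0 0 0 0;1 -0.192 0.708 0 0 0 0;1 -0.224 0.826 0 0 0 0;1 -0.256 0.944 0 0 0 0"

```text
time: 20.25
tool_pos: [554.4, 187.1, 97.1]
tcp_rot: [3.142, 0.0, -2.963]
contact_force: [0.4, -1.0, -4.1]
grip_width: 19.6
finger_force: 30.0
```

Emit:
step_arm --series "1 -0.032 0.118 0 0 0 0;1 -0.064 0.236 0 0 0 0;1 -0.096 0.354 0 0 0 0;1 -0.128 0.472 0 0 0 0;1 -0.16 0.59 0 0 0 0;1 -0.192 0.708 0 0 0 0;1 -0.224 0.826 0 0 0 0;1 -0.24 0.89 0 0 0 0;1 -0.25 0.925 0 0 0 0;1 -0.256 0.943 0 0 0 0;1 -0.256 0.943 0 0 0 0"

```text
time: 21.35
tool_pos: [561.2, 264.1, 97.1]
tcp_rot: [-3.142, -0.0, -2.963]
contact_force: [-0.3, 0.0, -2.9]
grip_width: 19.9
finger_force: 30.0
```

Emit:
step_arm --series "1 0 0 0 0 0 0.001;1 0 0 0 0 0 0.004;1 0 0 0 0 0 0.008;1 0 0 0 0 0 0.013;1 0 0 0 0 0 0.018;1 0 0 0 0 0 0.023;1 0 0 0 0 0 0.028;1 0 0 0 0 0 0.033;1 0 0 0 0 0 0.038;1 0 0 0 0 0 0.042;1 0 0 0 0 0 0.044;1 0 0 0 0 0 0.045;1 0 0 0 0 0 0.045;1 0 0 0 0 0 0.045"

```text
time: 22.75
tool_pos: [561.2, 264.1, 97.2]
tcp_rot: [3.141, 0.0, 3.037]
contact_force: [-0.4, -0.0, -3.8]
grip_width: 20.0
finger_force: 30.0
```

Run:
```python
import lift,bd; lift.report(); bd.board(76,661,253)
```

```text
tcp [561.2 264.1  97.2] [3.141 0.    3.037] F [-0.4 -0.  -3.8] M [0.03 0.23 0.02] w 20.0 ff 30.0 t 22.75
top 774 307 slope ahead,side [0.063  0.0791] top height over TCP 5.5 world 102.6
   blade rect ahead/side [1.091e+02 1.000e-01] [80.7 77.1] 89.3
scene 1237 430 slope ahead,side [ 0.0488 -0.0159] top height over TCP 8.1 world 105.2
   blade rect ahead/side [96.8 -0.3] [ 98.9 105.1] 89.3
top 621 board [669.  248.2] [101.5  89.4] 83.8 slopes [-1.3000e-02  1.0000e-03  9.7444e+01]
scene 1103 board [661.8 254.6] [107.5 110.2] 84.9 slopes [-1.800e-02 -1.000e-03  9.947e+01]
```

Emit:
step_arm --series "1 0 0 0.03 0 0 0;1 0 0 0.08 0 0 0;1 0 0 0.14 0 0 0;1 0 0 0.2 0 0 0;1 0 0 0.26 0 0 0;1 0 0 0.31 0 0 0;1 0 0 0.34 0 0 0;1 0 0 0.36 0 0 0;1 0 0 0.375 0 0 0;1 0 0 0.39 0 0 0;1 0 0 0.4 0 0 0;1 0 0 0.41 0 0 0;1 0 0 0.42 0 0 0;1 0 0 0.44 0 0 0;1 0 0 0.46 0 0 0;1 0 0 0.475 0 0 0;1 0 0 0.485 0 0 0;1 0 0 0.485 0 0 0;1 0 0 0.485 0 0 0"

```text
time: 24.75
tool_pos: [561.2, 264.2, 58.3]
tcp_rot: [3.142, 0.0, 3.037]
contact_force: [0.2, 0.6, -1.5]
grip_width: 19.6
finger_force: 30.0
```

Run:
```python
import lift,bd; from h import *; lift.report(); bd.board(45,661,253)
s=np.load("scene.npz")["f"]
save("crop3.png",s[220:380,240:400],3.6)
```

```text
tcp [561.2 264.2  58.3] [3.142 0.    3.037] F [ 0.2  0.6 -1.5] M [ 0.01  0.07 -0.01] w 19.6 ff 30.0 t 24.75
top 727 253 slope ahead,side [0.055 0.053] top height over TCP 13.7 world 72.1
   blade rect ahead/side [110.5   1.2] [77.9 74.6] 88.5
scene 1112 530 slope ahead,side [0.0707 0.0066] top height over TCP 12.9 world 71.3
   blade rect ahead/side [96.4 -0.4] [ 99.8 105.2] 89.4
top 573 board [667.5 247.1] [98.4 91.3] 84.3 slopes [-1.0000e-03  5.0000e-03  6.5922e+01]
scene 1027 board [662.1 254.6] [107.1 108.2] 84.1 slopes [-1.0000e-03 -4.0000e-03  6.7803e+01]
```

View pics/crop3.png

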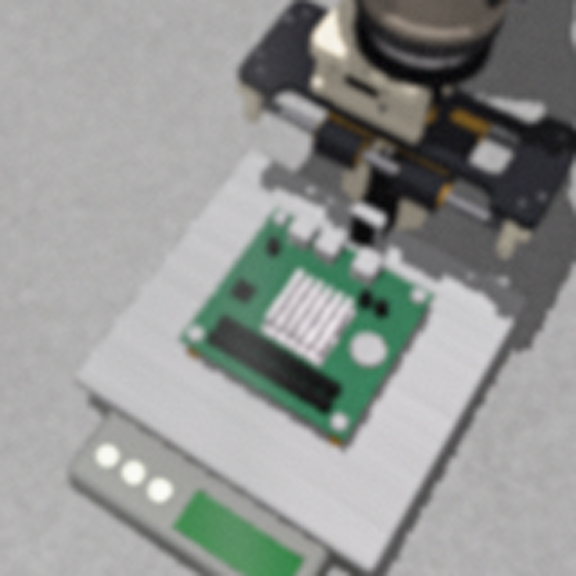

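The board stands level in the middle of the platform, with posts down at about (190,350) and (338,440) in the crop, and the wrist force has dropped back to the spatula's own weight. I'll draw the blade out.

Emit:
step_arm --series "1 0.01 0 0 0 0 0;1 0.04 0 0 0 0 0;1 0.08 0 0 0 0 0;1 0.14 0 0 0 0 0;1 0.2 0 0 0 0 0;1 0.27 0 0 0 0 0;1 0.34 0 0 0 0 0;1 0.41 0 0 0 0 0;1 0.48 0 0 0 0 0;1 0.54 0 0 0 0 0;1 0.6 0 0 0 0 0;1 0.64 0 0 0 0 0;1 0.66 0 0 0 0 0;1 0.66 0 0 0 0 0"

```text
time: 26.25
tool_pos: [508.5, 269.7, 58.4]
tcp_rot: [3.141, 0.0, 3.037]
contact_force: [-0.7, 0.8, -2.9]
grip_width: 20.0
finger_force: 30.0
```

Run:
```python
import lift,bd; from h import *; lift.report(); bd.board(45,661,253)
```

```text
tcp [508.5 269.7  58.4] [3.141 0.    3.037] F [-0.7  0.8 -2.9] M [ 0.06  0.09 -0.02] w 20.0 ff 30.0 t 26.25
top 856 365 slope ahead,side [0.2086 0.0344] top height over TCP 3.5 world 61.9
   blade rect ahead/side [99.6  5.7] [96.1 79.8] 75.7
scene 895 496 slope ahead,side [0.1894 0.0113] top height over TCP 6.2 world 64.6
   blade rect ahead/side [95.6  4.6] [101.4  94.3] 79.6
top 958 board [659.  253.3] [109.1 109. ] 83.5 slopes [5.0000e-03 1.0000e-03 6.5852e+01]
scene 1025 board [660.7 255.1] [106.5 111.1] 83.8 slopes [-1.0000e-03 -1.0000e-03  6.7776e+01]
```

Emit:
step_arm --series "1 0.04 0 0 0 0 0;1 0.1 0 0 0 0 0;1 0.18 0 0 0 0 0;1 0.26 0 0 0 0 0;1 0.34 0 0 0 0 0;1 0.42 0 0 0 0 0;1 0.5 0 0 0 0 0;1 0.58 0 0 0 0 0;1 0.66 0 0 0 0 0;1 0.74 0 0 0 0 0;1 0.82 0 0 0 0 0;1 0.88 0 0 0 0 0;1 0.88 0 0 0 0 0"

```text
time: 27.65
tool_pos: [437.9, 277.1, 58.3]
tcp_rot: [-3.141, -0.0, 3.038]
contact_force: [-0.4, -0.0, -2.3]
grip_width: 20.0
finger_force: 30.0
```

Emit:
step_arm --series "1 0.1 0 0 0 0 0;1 0.25 0 0 0 0 0;1 0.45 0 0 0 0 0;1 0.65 0 0 0 0 0;1 0.8 0 0 0 0 0;1 0.86 0 0 0 0 0;1 0.86 0 0 0 0 0"

```text
time: 28.35
tool_pos: [369.7, 284.4, 58.5]
tcp_rot: [3.141, 0.0, 3.038]
contact_force: [0.4, -0.7, -2.2]
grip_width: 19.7
finger_force: 30.0
```

Run:
```python
import lift,bd; from h import *; lift.report(); bd.board(45,661,253)
s=np.load("top.npz")["f"]; save("top2.png",s,1.4)
```

```text
tcp [369.7 284.4  58.5] [3.141 0.    3.038] F [ 0.4 -0.7 -2.2] M [0.06 0.11 0.03] w 19.7 ff 30.0 t 28.35
top 979 914 slope ahead,side [ 0.0008 -0.0011] top height over TCP -3.3 world 55.2
   blade rect ahead/side [97.2  0.8] [106.1  64. ] 0.1
scene 783 756 slope ahead,side [0.0096 0.0146] top height over TCP -0.9 world 57.5
   blade rect ahead/side [96.8 -0.4] [ 64.3 112.5] 89.8
top 1003 board [659.1 253.2] [109.  109.1] 83.5 slopes [ 2.0000e-03 -0.0000e+00  6.5759e+01]
scene 1015 board [662.3 254.8] [106.8 108.4] 84.0 slopes [ 0.0000e+00 -3.0000e-03  6.7815e+01]
```

View pics/top2.png

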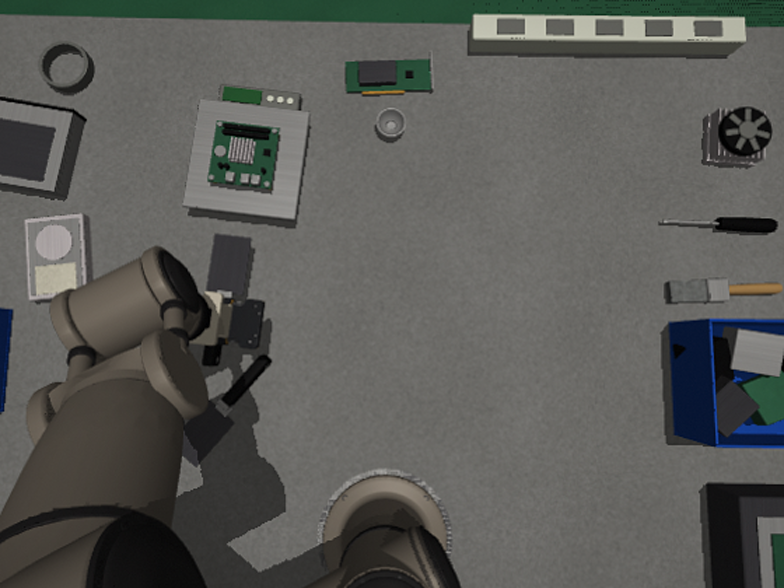

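The board at (243,156) in the view sits in the middle of the platform, and the blade is clear of it. I'll take the spatula to the open bench right of the scale and lay it down.

Emit:
step_arm --series "1 -0.05 -0.15 0 0 0 0;1 -0.13 -0.4 0 0 0 0;1 -0.22 -0.65 0 0 0 0;1 -0.305 -0.907 0 0 0 0"

```text
time: 28.85
tool_pos: [387.6, 207.9, 58.3]
tcp_rot: [-3.142, 0.0, 3.037]
contact_force: [0.9, -1.0, -1.7]
grip_width: 19.5
finger_force: 30.0
```

Emit:
step_arm --series "1 -0.08 -0.24 0 0 0 0;1 -0.16 -0.48 0 0 0 0;1 -0.23 -0.7 0 0 0 0;1 -0.305 -0.907 0 0 0 0"

```text
time: 29.25
tool_pos: [404.1, 132.9, 58.3]
tcp_rot: [-3.141, 0.0, 3.036]
contact_force: [0.3, 0.1, -2.6]
grip_width: 20.0
finger_force: 30.0
```

Emit:
step_arm --series "1 -0.08 -0.24 0 0 0 0;1 -0.16 -0.48 0 0 0 0;1 -0.23 -0.7 0 0 0 0;1 -0.28 -0.84 0 0 0 0;1 -0.305 -0.907 0 0 0 0;1 -0.305 -0.907 0 0 0 0;1 -0.305 -0.907 0 0 0 0"

```text
time: 29.95
tool_pos: [420.2, 60.3, 58.3]
tcp_rot: [3.141, -0.0, 3.037]
contact_force: [0.6, -0.7, -2.4]
grip_width: 19.7
finger_force: 30.0
```

Emit:
step_arm --series "1 0 0 0.1 0 0 0;1 0 0 0.2 0 0 0;1 0 0 0.3 0 0 0;1 0 0 0.4 0 0 0;1 0 0 0.5 0 0 0;1 0 0 0.57 0 0 0;1 0 0 0.61 0 0 0;1 0 0 0.63 0 0 0;1 0 0 0.645 0 0 0;1 0 0 0.655 0 0 0;1 0 0 0.655 0 0 0;1 0 0 0.655 0 0 0;1 0 0 0.655 0 0 0"

```text
time: 31.25
tool_pos: [420.4, 60.0, 6.1]
tcp_rot: [3.141, 0.0, 3.037]
contact_force: [1.0, 0.1, -2.4]
grip_width: 19.7
finger_force: 30.0
```

Emit:
step_arm --series "1 0 0 0.005 0 0 0;1 0 0 0.01 0 0 0;1 0 0 0.01 0 0 0;1 0 0 0.01 0 0 0"

```text
time: 31.65
tool_pos: [420.4, 60.0, 5.9]
tcp_rot: [3.142, 0.001, 3.037]
contact_force: [-2.1, 0.2, 8.5]
grip_width: 19.7
finger_force: 30.0
```

Emit:
step_arm --series "0.5 0 0 0 0 0 0;0 0 0 0 0 0 0;-0.5 0 0 0 0 0 0;-1 0 0 0 0 0 0;-1 0 0 0 0 0 0;-1 0 0 0 0 0 0;-1 0 0 0 0 0 0;-1 0 0 0 0 0 0;-1 0 0 0 0 0 0;-1 0 0 0 0 0 0;-1 0 0 0 0 0 0;-1 0 0 0 0 0 0"

```text
time: 32.85
tool_pos: [420.3, 60.1, 5.1]
tcp_rot: [3.141, 0.0, 3.037]
contact_force: [0.2, -0.6, 0.4]
grip_width: 91.4
finger_force: 0.0
```

Emit:
step_arm --series "-1 0 0 -0.1 0 0 0;-1 0 0 -0.3 0 0 0;-1 0 0 -0.6 0 0 0;-1 0 0 -1 0 0 0;-1 0 0 -1 0 0 0"

```text
time: 33.35
tool_pos: [422.7, 60.0, 88.7]
tcp_rot: [3.141, 0.007, 3.037]
contact_force: [0.1, 0.3, 0.3]
grip_width: 92.0
finger_force: 0.0
```

Emit:
step_arm --series "-1 0 0 -0.3 0 0 0;-1 0 0 -0.7 0 0 0;-1 0 0 -1 0 0 0;-1 0 0 -1 0 0 0;-1 0 0 -1 0 0 0;-1 0 0 -1 0 0 0"

```text
time: 33.95
tool_pos: [419.5, 60.1, 164.0]
tcp_rot: [-3.142, -0.002, 3.037]
contact_force: [0.2, -0.0, -0.2]
grip_width: 91.8
finger_force: 0.0
```

Run:
```python
import lift,bd; from h import *; lift.report(); bd.board(45,661,253)
s=np.load("scene.npz"); save("scene2.png",s["f"],1.4)
for n in("top","scene"):
    X=np.load(n+".npz")["X"]; m=(X[...,0]>470)&(X[...,0]<568)&(abs(X[...,1]-50)<25); P=X[m]
    A=np.c_[P[:,:2]-P[:,:2].mean(0),np.ones(len(P))]; print(n,"blade plane",np.linalg.lstsq(A,P[:,2],rcond=None)[0].round(3))
```

```text
tcp [419.5  60.1 164. ] [-3.142e+00 -2.000e-03  3.037e+00] F [ 0.2 -0.  -0.2] M [ 0.1  -0.04  0.  ] w 91.8 ff 0.0 t 33.95
top few 0
scene few 0
top 1009 board [659. 253.] [109.4 109.2] 83.3 slopes [5.0000e-03 1.0000e-03 6.5902e+01]
scene 1016 board [662.2 254.7] [107.1 107.6] 83.8 slopes [-1.0000e-03 -2.0000e-03  6.7703e+01]
top blade plane [0. 0. 0.]
scene blade plane [-0.004  0.006  3.599]<stdin>:5: RuntimeWarning: Mean of empty slice.
  ret = um.true_divide(
```

View pics/scene2.png

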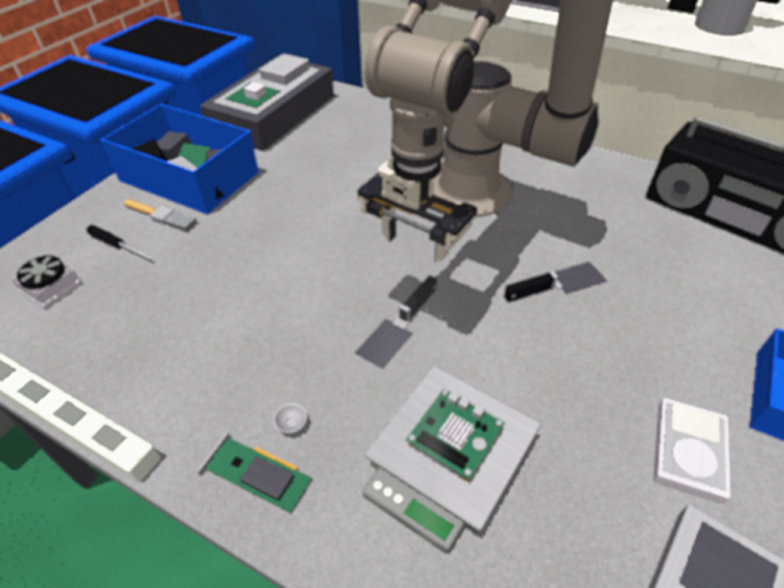

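The board stands upright in the middle of the platform at about (458,432). The spatula lies flat on the bench at about (385,342), clear of the board and the scale, and the gripper is open above it, touching nothing.

```bash
python3 -c "
from plant import order; print(order.close_job())"
```

```text
the job is handed in; nothing more can be done
None
```

The job is handed in, at about 34 s of the 72 s allowed: the board stands upright within about 2 mm of the middle of the scale's platform, and the spatula lies flat on the bench, clear of both.

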